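# Turn the menu block in the counter clamp

## Robot

A 6-joint arm with a two-finger parallel gripper is mounted at the origin on the work surface. World frame = base frame: x ahead of the robot, y to its left, z up, the work surface at z = 0. Lengths are in m, angles in degrees, forces in N, time in s.
With the tool pointing down it reaches from about 0.325 to 1 m from the base axis. Payload 5.1 kg.
Tool frame: the origin (TCP) lies midway between the tips of the shut fingers; the grasp point (between the pads) lies behind it (ctrl.pinch_z is the x of the grasp point in the tool frame, in m); x points along the fingers, y is the direction in which the jaws open and shut, and the axes are right-handed (so a half turn about x gives the same grasp; the last joint's range is limited). The gripper opens to 85 mm and grips with 20 to 120 N. Pads are 22 mm wide; open, the fingers measure 114 mm over their backs; the gripper's body (76 mm by 85 mm) begins 54 mm behind the grasp point. The pads swing forward as they close: fully open they stand 13 mm farther back than shut.
Start: joints at [-78.186, 7.093, 94.555, -0, 78.352, -4.733], TCP at [0.185, -0.623, 0.231] pointing down, gripper open.
Joint ranges: [-149.61, 149.61], [-58.7, 133.49], [1.44, 155.28], [-77.14, 257.14], [18.33, 153.61], [-166.67, 166.67]. Speed limits (degrees/s): [147.25, 147.25, 180, 180, 180, 180].

## Interface

Orientations are given as [roll, pitch, yaw] about the fixed x, y, z axes, in that order (R = Rz(yaw) Ry(pitch) Rx(roll)).
In Python, from cell import ctrl gives the robot as it stands.
- The arm moves only by the shell command python3 -m creep 'ROWS' [OPENING] [FORCE]. ROWS is JSON, a list of rows, each a list of 4 numbers: the shift along the tool's x, y, z in mm, then the turn about the tool's x in rad. A call has 1 to 8 rows; each row shifts and turns the commanded pose from where the row before left it, along the tool's axes as they then stand; what a row does not reach is not made up. A row lasts 1/12 s, in which the tool goes at most 41.7 mm and 7.16 degrees, less where a joint would pass 70% of its speed; a pose out of reach is approached as far as the arm can. A call with a gripper value outside its range is refused whole. OPENING is the opening, from -1 (shut) to 1 (fully open), set as the call begins (- or left out, the last holds). The fingers move at their own pace and stop on an object; FORCE is the grip in N (left out, the last holds). Time passes only in rows, so rows that do not move let the fingers close. It gives the time, the measured TCP pose, the force and the opening at its end, in the units of the state.
- ctrl.sense(): the state, without advancing time (a new reading comes with each control period).
- ctrl.grab_frame(name): name is "side" or "top" or "wrist"; returns the picture (480x640x3 uint8, red, green, blue); there is no depth.
- ctrl.camera_info(name): a dict with "fx", "fy", "cx", "cy" (pixels), "distortion" ([k1, k2, p1, p2, k3] as OpenCV has them; the pictures are not rectified), "pose" (4x4, takes a point from camera to world coordinates); the wrist camera has in their place "hand_eye" (4x4, takes a point from camera to tool coordinates, whose origin is the TCP and whose axes are the tool frame's). Camera axes: x right, y down, z forward; pixel columns grow to the right and rows downward; lengths in m; the calibration is good to about 2 mm. A picture is of the moment at which its call begins: read the wrist's pose just before it. camera_info takes no time and is no camera call.
- ctrl.hand_in(): hands the job in, once; it reports no verdict.
The state is a dict: "time_s": time; "q": joint angles; "qvel": joint speeds; "tau": joint torques, N m; "position": TCP position; "tool_rot": TCP orientation; "contact_force": force on the tool from outside, world axes, zero at the start; "moment": the same for the moment, N m; "width": finger opening in m.
Only numpy, scipy, OpenCV 4.12 (cv2) and the standard library are available. Lean on these libraries where they do the work, as an engineer would, in place of code of your own. Each camera call takes 0.05 s, during which the arm holds its last target. There are 200 camera calls.

## Task

The wooden menu block stands in the slide-jaw clamp on the bar with its card channel hidden against the sliding jaw. Slide the jaw open, lift the block clear above the jaws, and stand it back between them turned so that its card channel faces out of the clamp's open side (away from the backstop); then slide the jaw shut until the block is held snugly against the fixed jaw, with no gap, and let go. The soft wood dents, so set it down and close the jaw gently (never more than about 40 N on the block), and leave the glasses, shaker and coasters where they stand.

Things in the scene. Friction and masses are not known exactly. Their poses are not given: they have to be found in the camera images.
- clamp: clamp fixed to the counter. Origin on the counter; x out of the open side, y to the fixed jaw, z up. Aluminium bed x -55..55, y -180..75 mm, top at z = 15. Dark steel jaws 70 mm wide (x), tops at z = 50; fixed jaw's face at y = 45. A backstop, top at z = 50, closes the -x side (face at x = -34, y -18..67); the +x side is open. At most 40 N between clamp or jaw and the block
- jaw (a joint): sliding jaw, m: 0 to 0.045, growing as it opens (the jaw moves along the clamp's -y). The gap between the jaws is 40 mm + this value; its face is at clamp y = 5 mm - value. Slides with about 4 N of friction plus 8 N s/m damping and stays where it is left
- jaw_tab (a point): centre of the top of the sliding jaw's upright steel pull tab, to be pinched or pushed from above: 16 mm thick along the clamp's y, 40 mm wide along its x, top 90 mm above the counter, 63 mm above the sled it stands on, centre 75 mm behind the jaw's face (jaw block 20 mm thick, lower than the tab). Moves with the jaw
- block: loose pale softwood block, 0.15 to 0.28 kg: 46 (x) x 58 (y) x 120 mm high (z), origin at the centre of its underside. A card channel 34 mm wide, 10 mm deep runs the full height of its +x face (a U from above); other faces plain. Starts upright on the bed, channel to the sliding jaw (block x along clamp -y), 46 mm between the jaws; in the end its 58 mm are between them
- block_channel (a point): point in the plane of the block's channel face, mid-width, 60 mm above the underside (block x = +23 mm)
- glass_a: upturned tall bar glass, 72 mm diameter at the bottom, 60 mm at the top, 135 mm high, loose; origin at the centre of its underside; to be left alone
- glass_b: another such glass; to be left alone
- shaker: steel cocktail shaker, 88 mm greatest diameter, 195 mm high, loose; origin at the centre of its underside; to be left alone
- coasters: stack of cork coasters, 94 mm diameter, 40 mm high, loose, moving as one; origin at the centre of its underside; to be left alone
Things that resemble listed ones, but are neither listed nor needed, are in the scene too. What is meant by the block is not green, and is the larger of those in its own colour.

How it is judged (in metres and radians):
On the way, in this order (a step that is already met when the one before it is completed fails the run):
1. the jaw is slid open to a gap of more than 62 mm (value of joint jaw above 0.022 m), for 0.1 s.
2. the block is lifted clear above the jaws (z of block in the frame of clamp above 0.05 m), for 0.1 s.
3. the block stands on the bed between the jaws with its channel to the open side (z of block in the frame of clamp below 0.02 m and x of block_channel in the frame of clamp above 0.005 m and angle between the x axis of block and the x axis of clamp, either way round below 0.25 rad), for 0.1 s.
At the end, for the whole second after the job is handed in: Block upright (0.05 rad) on the bed (3 mm), square to the clamp (0.08 rad), channel face on the open side, 8 to 50 mm out from the clamp origin, centre at clamp y 12 to 19 mm; jaw shut on it: value 0.015 to 0.0205 (0.018 touches). All at rest (value of joint jaw between 0.015 and 0.0205 m and z of block in the frame of clamp between 0.011 and 0.018 m and angle between block's own z axis and vertical below 0.05 rad and angle between the x axis of block and the x axis of clamp, either way round below 0.08 rad and x of block_channel in the frame of clamp between 0.008 and 0.05 m and y of block in the frame of clamp between 0.012 and 0.019 m and linear speed of block below 0.01 m/s and velocity of joint jaw below 0.005 m/s).
It fails at once if more than 40 N between the block and the clamp or its jaw (contact force between block and clamp above 40 N).
It fails at once if the block tipped over (angle between block's own z axis and vertical above 0.8 rad).
It fails at once if a bystander pushed more than 25 mm away or tipped (distance of any of glass_a, glass_b, shaker, coasters from where it was at the start of the episode above 0.025 m or angle between any of glass_a, glass_b, shaker, coasters's own z axis and vertical above 0.4 rad).
It also fails if it takes over 58 s, if anything falls off the work surface, if the arm or the gripper's body presses on something with over 40 N, if the wrist force passes 120 N, or if a joint passes its speed limit or range.

## Working session

There is one attempt and no reset: what is moved stays moved. The work goes in short steps, Python scripts to look and compute and a shell command to move; the robot and the scene stay as the last step left them, time stands still between calls to the robot, and variables do not carry over. Pictures are saved under pics/ and viewed, on a budget of 10 in all, crops included, one or two more only if the job needs it, and the job is handed in when it is done.

```bash
mkdir -p pics; ls; python3 - <<'E'
from cell import ctrl
import cv2,numpy as np
s=ctrl.sense();print(s['position'],s['tool_rot'],s['width'],s['time_s'],ctrl.pinch_z)
ims=[ctrl.grab_frame(n) for n in("top","side")]
for n,i in zip(("top","side"),ims):
    cv2.imwrite(f'pics/{n}0.png',i[:,:,::-1]); c=ctrl.camera_info(n);print(c)
print(ctrl.camera_info("wrist"))
E
```

```text
pics
[ 0.18495802 -0.62248597  0.23006748] [-94.25877222  89.87981473 102.2866322 ] 0.08546216112807703 0.0 -0.0187
{'fx': 448.29338766871416, 'fy': 448.29338766871416, 'cx': 326.71103534042567, 'cy': 244.69635469259336, 'distortion': array([-0.00726941,  0.        ,  0.        ,  0.        ,  0.        ]), 'pose': array([[-0.02495882, -0.99826253,  0.05337583,  0.50406185],
       [-0.9994255 ,  0.02369207, -0.02423532,  0.03576687],
       [ 0.02292862, -0.05395005, -0.99828036,  0.95248876],
       [ 0.        ,  0.        ,  0.        ,  1.        ]])}
{'fx': 613.0973656687028, 'fy': 613.0973656687028, 'cx': 324.92429450670954, 'cy': 231.02273446624278, 'distortion': array([-0.13129031,  0.        ,  0.        ,  0.        ,  0.        ]), 'pose': array([[-7.87588749e-01, -4.68928549e-01,  3.99762402e-01,
        -4.00128249e-02],
       [-6.16201159e-01,  5.99032713e-01, -5.11327625e-01,
         7.74163818e-01],
       [ 3.05364712e-04, -6.49049940e-01, -7.60745741e-01,
         1.18091320e+00],
       [ 0.00000000e+00,  0.00000000e+00,  0.00000000e+00,
         1.00000000e+00]])}
{'fx': 338.339183797611, 'fy': 338.339183797611, 'cx': 317.69319588906393, 'cy': 237.8482089812411, 'distortion': array([0.01891637, 0.        , 0.        , 0.        , 0.        ]), 'hand_eye': array([[ 4.86967368e-04, -2.89338588e-01,  9.57226694e-01,
        -1.41974857e-01],
       [ 9.99999496e-01,  9.81784228e-04, -2.11965526e-04,
         1.20950950e-03],
       [-8.78460265e-04,  9.57226315e-01,  2.89338921e-01,
        -7.31747245e-02],
       [ 0.00000000e+00,  0.00000000e+00,  0.00000000e+00,
         1.00000000e+00]])}
```

View pics/top0.png

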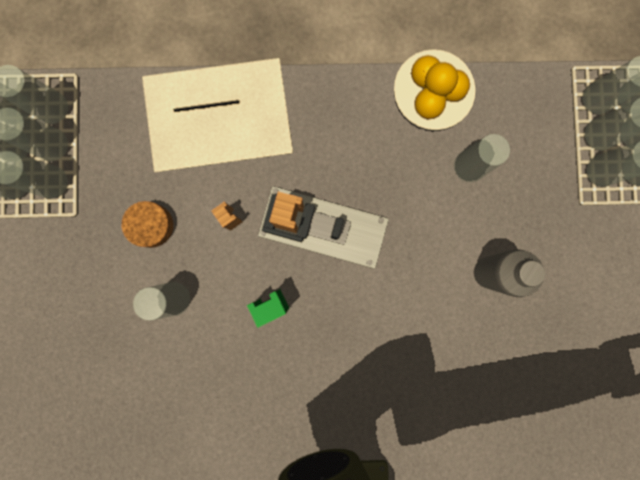

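View pics/side0.png

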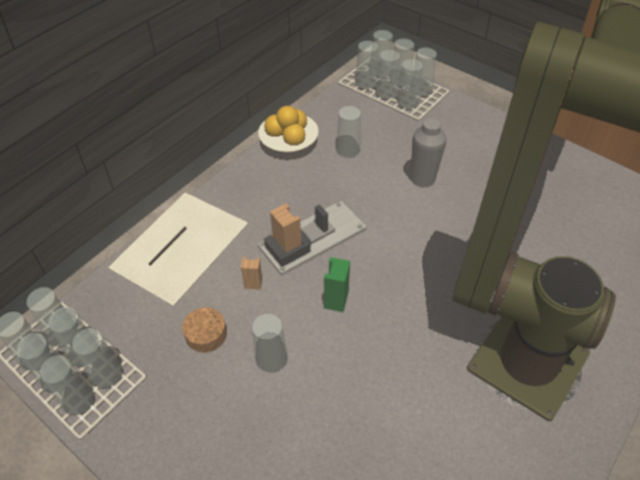

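```bash
python3 - <<'E'
import cv2,numpy as np
a=cv2.imread('pics/top0.png')[180:275,250:395];b=cv2.imread('pics/side0.png')[195:280,250:375]
a=cv2.resize(a,None,fx=5,fy=5,interpolation=2)[:, :725];b=cv2.resize(b,None,fx=5,fy=5,interpolation=2)
cv2.imwrite('pics/topc.png',a);cv2.imwrite('pics/sidec.png',b)
E
```

```text
(no output)
```

View pics/topc.png

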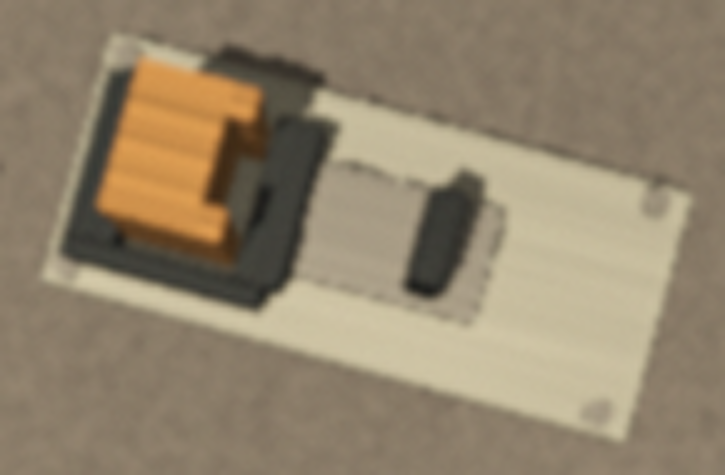

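The crop shows the bed corners at (112,35), (43,280), (692,190) and (627,440), the block top at (140,58), (98,208), (265,92) and (225,240) with its channel on the right, and the tab at about (445,235).

```bash
cat >h.py <<'E'
import cv2,numpy as np
from cell import ctrl
from scipy.spatial.transform import Rotation as R
def T_tool(s):
    T=np.eye(4);T[:3,:3]=R.from_euler('xyz',s['tool_rot'],degrees=True).as_matrix();T[:3,3]=s['position'];return T
def ray(n,px,z,s=None):
    c=ctrl.camera_info(n);K=np.array([[c['fx'],0,c['cx']],[0,c['fy'],c['cy']],[0,0,1]])
    P=c['pose'] if n!='wrist' else T_tool(s)@c['hand_eye']
    u=cv2.undistortPoints(np.array(px,float).reshape(-1,1,2),K,c['distortion']).reshape(-1,2)
    d=np.c_[u,np.ones(len(u))]@P[:3,:3].T;o=P[:3,3]
    return o+d*((z-o[2])/d[:,2])[:,None]
def fit(W,L): # planar rigid: W = t+Rz(a)L
    W=W[:,:2];L=np.array(L,float);w=W-W.mean(0);l=L-L.mean(0)
    a=np.arctan2((l[:,0]*w[:,1]-l[:,1]*w[:,0]).sum(),(l*w).sum())
    Rm=np.array([[np.cos(a),-np.sin(a)],[np.sin(a),np.cos(a)]]);t=W.mean(0)-Rm@L.mean(0)
    return a,t,np.abs(W-(L@Rm.T+t)).max()
E
python3 - <<'E'
from h import *
f=lambda p:np.array(p)/5+[250,180]-0.4
W=ray('top',f([(112,35),(43,280),(692,190),(627,440)]),.015)
a,t,e=fit(W,[(.055,.075),(-.055,.075),(.055,-.18),(-.055,-.18)]);print('clamp',np.degrees(a),t,e)
B=ray('top',f([(140,58),(98,208),(265,92),(225,240)]),.135)
b,u,e=fit(B,[(-.023,.029),(-.023,-.029),(.023,.029),(.023,-.029)]);print('block',np.degrees(b),u,e)
Rm=np.array([[np.cos(a),-np.sin(a)],[np.sin(a),np.cos(a)]]);print('block in clamp',Rm.T@(u-t))
p=ray('top',f([(447,228)]),.09)[0,:2];print('tab',p,Rm.T@(p-t), 'pred',t+Rm@[0,-.076])
s=ctrl.sense();print(T_tool(s).round(3))
print('tool y wanted =clamp y:',Rm[:,1])
E
```

```text
clamp -16.505510670612416 [0.60691795 0.06938894] 0.0016555913103345477
block -106.27192427334381 [0.6141081  0.08882369] 0.0010478673064947402
block in clamp [0.00137231 0.02067666]
tab [ 0.58734408 -0.00986883] [ 0.00375046 -0.08155283] pred [ 0.58532577 -0.00347928]
[[-0.     0.285 -0.959  0.185]
 [ 0.002 -0.959 -0.285 -0.623]
 [-1.    -0.002 -0.     0.23 ]
 [ 0.     0.     0.     1.   ]]
tool y wanted =clamp y: [0.28410756 0.95879241]
```

```bash
python3 -m creep '[[-14,0,0,0.115],[-14,0,0,0.115],[-14,0,0,0.115],[-14,0,0,0.115],[-14,0,0,0.117],[0,-35,-10,0],[0,-35,-10,0],[0,-35,-10,0]]'
python3 -m creep '[[0,-35,-10,0],[0,-35,-10,0],[0,-35,-10,0],[0,-35,-10,0],[0,-35,-10,0],[0,-35,-10,0],[0,-35,-10,0],[0,-35,-10,0]]'
python3 -m creep '[[0,-35,-10,0],[0,-35,-10,0],[0,-35,-10,0],[0,-35,-10,0],[0,-35,-10,0],[0,-35,-10,0],[0,-35,-10,0],[0,-35,-10,0]]'
python3 -m creep '[[0,-35,-10,0],[0,0,0,0],[0,0,0,0]]'
python3 - <<'E'
from h import *
s=ctrl.sense();im=ctrl.grab_frame('wrist');cv2.imwrite('pics/w1.png',im[:,:,::-1])
print(T_tool(s).round(4),s['q'],s['contact_force'])
E
```

```text
time_s: 0.77
position: [0.2438, -0.53, 0.3009]
tool_rot: [-67.9, 90.0, 95.5]
contact_force: [0.4, -0.9, -0.4]
width: 0.085
time_s: 1.43
position: [0.4004, -0.2834, 0.3009]
tool_rot: [-28.7, 90.0, 134.8]
contact_force: [0.6, 0.0, -0.7]
width: 0.0856
time_s: 2.1
position: [0.5567, -0.0377, 0.3008]
tool_rot: [16.4, 90.0, 179.9]
contact_force: [1.4, -0.3, -0.1]
width: 0.0855
time_s: 2.35
position: [0.576, -0.0073, 0.3003]
tool_rot: [18.7, 89.9, -177.6]
contact_force: [-0.9, -0.6, -0.7]
width: 0.0857
[[-1.900e-03 -2.812e-01 -9.597e-01  5.760e-01]
 [-1.000e-04 -9.597e-01  2.812e-01 -7.300e-03]
 [-1.000e+00  6.000e-04  1.800e-03  3.003e-01]
 [ 0.000e+00  0.000e+00  0.000e+00  1.000e+00]] [-6.05402086e+00 -4.12726108e+00  9.94017189e+01 -1.60130451e-02
  8.48332940e+01  1.00278427e+02] [-0.88530385 -0.60716663 -0.65304502]
```

View pics/w1.png

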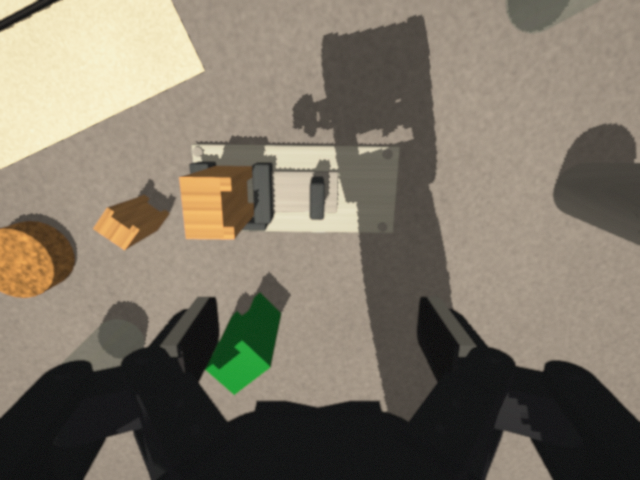

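The clamp is square in the view: bed x 192–400, y 143–233, tab about (317,197), block top about (181–253, 167–240). Enlarging it.

```bash
python3 - <<'E'
import cv2
a=cv2.imread('pics/w1.png')[130:250,170:420]
cv2.imwrite('pics/w1c.png',cv2.resize(a,(750,360),interpolation=2))
E
```

```text
(no output)
```

View pics/w1c.png

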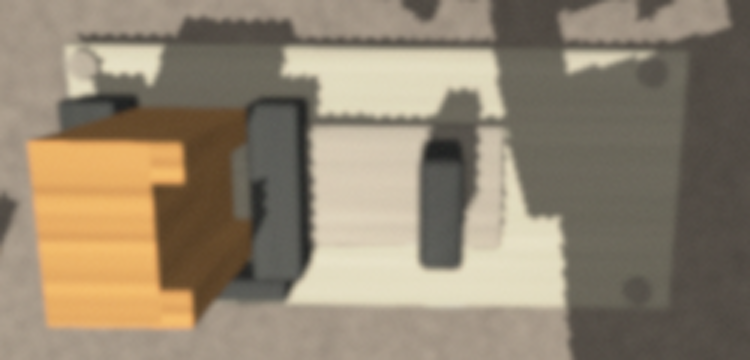

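```bash
cat >m.py <<'E'
from h import *
T=np.array([[-1.900e-03,-2.812e-01,-9.597e-01,5.760e-01],[-1.000e-04,-9.597e-01,2.812e-01,-7.300e-03],[-1,6e-4,1.8e-3,3.003e-01],[0,0,0,1]])
import h; h.T_tool=lambda s:T
f=lambda p:np.array(p)/3+[170,130]-0.3
r=lambda p,z:ray('wrist',f(p),z,1)
a,t,e=fit(r([(67,43),(688,50),(670,308)],.015),[(.055,.075),(.055,-.18),(-.055,-.18)])
print('clamp',np.degrees(a),t,e)
Rm=np.array([[np.cos(a),-np.sin(a)],[np.sin(a),np.cos(a)]])
b,u,e=fit(r([(28,142),(48,327),(183,142),(195,327)],.135),[(-.023,.029),(-.023,-.029),(.023,.029),(.023,-.029)])
print('block',np.degrees(b),u,e,Rm.T@(u-t))
B=r([(28,142),(48,327),(183,142),(195,327)],.135)[:,:2];print((B-t)@Rm)
P=r([(422,160),(462,160),(420,267),(460,267)],.09)[:,:2];print('tab',P.mean(0),((P-t)@Rm).round(4))
E
python3 m.py
```

```text
clamp -16.8204325461022 [0.60532923 0.06611794] 0.0019678646402810224
block -106.64468581800134 [0.61248119 0.08644191] 0.000289507913773579 [0.00096475 0.02152401]
[[ 0.02964512  0.04456708]
 [-0.02820312  0.04470794]
 [ 0.0301837  -0.00161563]
 [-0.02776668 -0.00156332]]
tab [ 0.58295443 -0.00962782] [[ 0.0194 -0.0723]
 [ 0.0196 -0.0861]
 [-0.0186 -0.0717]
 [-0.0184 -0.0859]]
```

```bash
python3 -m creep '[[0,0,-7,0],[34,0,0,0],[34,0,0,0],[34,0,0,0],[34,0,0,0],[34,0,0,0],[20,0,0,0],[0,0,0,0]]' 0 30
python3 - <<'E'
from h import *
s=ctrl.sense();im=ctrl.grab_frame('wrist');cv2.imwrite('pics/w2.png',im[:,:,::-1])
print(s['position'],s['tool_rot'],s['width'])
E
```

```text
time_s: 3.07
position: [0.5782, -0.012, 0.1051]
tool_rot: [11.3, 89.4, 174.6]
contact_force: [-0.2, 0.3, -1.5]
width: 0.0429
[ 0.57822216 -0.01199562  0.1051288 ] [ 11.2763862   89.3826407  174.62650344] 0.04288940042033658
```

View pics/w2.png

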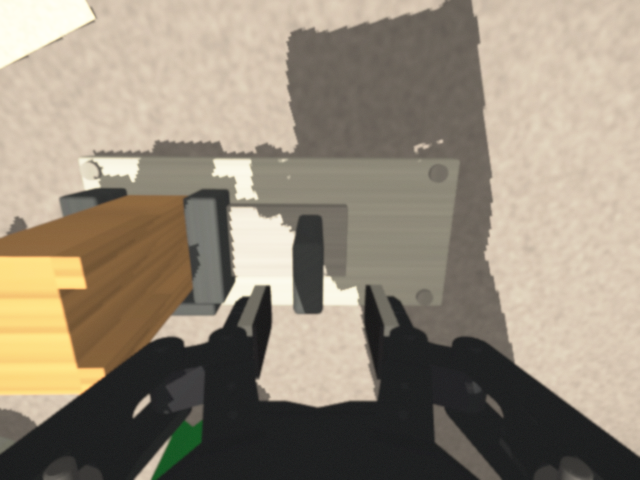

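The tab's top face runs about x 294–323, y 247–312, slightly left of the finger mid (about 318).

```bash
python3 - <<'E'
from h import *
s=ctrl.sense();T=T_tool(s)
P=ray('wrist',[(294,312),(322,312),(295,247),(323,247)],.09,s);print(P.round(4))
print(T.round(4)); print((np.c_[P,np.ones(4)]@np.linalg.inv(T).T)[:,:3].round(4), P.mean(0))
E
```

```text
[[ 0.5683  0.0032  0.09  ]
 [ 0.5641 -0.011   0.09  ]
 [ 0.6028 -0.0083  0.09  ]
 [ 0.5988 -0.0217  0.09  ]]
[[-5.900e-03 -2.863e-01 -9.581e-01  5.803e-01]
 [ 5.000e-04 -9.581e-01  2.863e-01 -1.200e-02]
 [-1.000e+00  1.200e-03  5.800e-03  1.085e-01]
 [ 0.000e+00  0.000e+00  0.000e+00  1.000e+00]]
[[ 0.0186 -0.0112  0.0157]
 [ 0.0186  0.0036  0.0157]
 [ 0.0184 -0.01   -0.0206]
 [ 0.0184  0.004  -0.0207]] [ 0.58349792 -0.00945576  0.09      ]
```

```bash
python3 -m creep '[[0,-2,-2,0],[20,0,0,0],[20,0,0,0],[17,0,0,0],[0,0,0,0],[0,0,0,0]]'
python3 -m creep '[[0,0,0,0],[0,0,0,0],[0,0,0,0],[0,0,0,0],[0,0,0,0]]' -1 40
```

```text
time_s: 3.62
position: [0.5861, -0.0098, 0.056]
tool_rot: [-170.2, 89.9, -6.7]
contact_force: [-0.7, 0.7, 0.6]
width: 0.0428
time_s: 4.03
position: [0.5869, -0.0096, 0.0571]
tool_rot: [-166.0, 89.8, -2.6]
contact_force: [-0.0, 0.1, 5.6]
width: 0.0154
```

```bash
python3 -m creep '[[0,5,0,0],[0,5,0,0],[0,5,0,0],[0,5,0,0],[0,5,0,0],[0,5,0,0],[0,4,0,0],[0,0,0,0]]'
python3 -m creep '[[0,0,0,0],[0,0,0,0]]'
```

```text
time_s: 4.7
position: [0.577, -0.0421, 0.057]
tool_rot: [-155.9, 89.8, 7.6]
contact_force: [-2.0, 2.3, 7.5]
width: 0.0154
time_s: 4.87
position: [0.577, -0.0421, 0.057]
tool_rot: [-163.2, 89.8, 0.3]
contact_force: [-1.1, 1.7, 6.0]
width: 0.0153
```

```bash
python3 -m creep '[[0,0,0,0],[0,0,0,0],[0,0,0,0],[-10,0,0,0],[-30,0,0,0],[-38,0,0,0],[-38,0,0,0],[-38,0,0,0]]' 0
python3 -m creep '[[-38,0,0,0],[0,-33,1,0],[0,-33,1,0],[0,-33,1,0],[0,-33,0,0],[0,0,0,-0.12],[0,0,0,-0.12],[0,0,0,-0.12]]' 1
python3 -m creep '[[0,0,0,-0.121],[0,0,0,-0.121],[0,0,0,-0.121],[0,0,0,-0.121],[0,0,0,-0.121],[0,0,0,-0.121],[0,0,0,-0.121],[0,0,0,-0.121]]'
python3 -m creep '[[0,0,0,-0.121],[0,0,0,-0.121],[0,0,0,0],[0,0,0,0]]'
python3 - <<'E'
from h import *
s=ctrl.sense();im=ctrl.grab_frame('wrist');cv2.imwrite('pics/w3.png',im[:,:,::-1])
print(T_tool(s).round(4))
E
```

```text
time_s: 5.53
position: [0.5748, -0.042, 0.2102]
tool_rot: [11.1, 90.0, 174.6]
contact_force: [1.6, -0.3, -0.7]
width: 0.0427
time_s: 6.2
position: [0.6099, 0.0863, 0.2467]
tool_rot: [26.0, 90.0, -149.5]
contact_force: [0.3, 0.3, 0.5]
width: 0.0853
time_s: 6.87
position: [0.6098, 0.0854, 0.2468]
tool_rot: [36.0, 90.0, -84.1]
contact_force: [0.5, 0.3, -0.4]
width: 0.0854
time_s: 7.2
position: [0.6099, 0.0853, 0.2467]
tool_rot: [83.7, 90.0, -23.0]
contact_force: [-0.6, -0.4, -0.4]
width: 0.0857
[[ 1.000e-04  9.577e-01 -2.879e-01  6.099e-01]
 [-1.000e-04 -2.879e-01 -9.577e-01  8.530e-02]
 [-1.000e+00  1.000e-04  0.000e+00  2.467e-01]
 [ 0.000e+00  0.000e+00  0.000e+00  1.000e+00]]
```

View pics/w3.png

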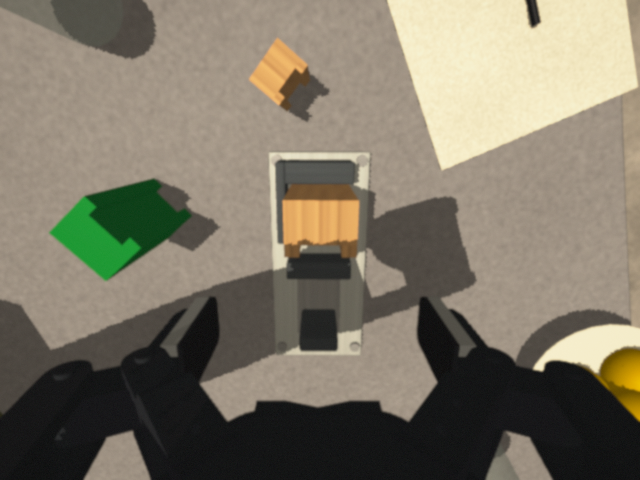

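```bash
python3 - <<'E'
from h import *
s=ctrl.sense();T=T_tool(s)
P=ray('wrist',[(283,198),(358,198),(283,256),(358,256)],.135,s)
L=(np.c_[P,np.ones(4)]@np.linalg.inv(T).T)[:,:3];print((L*1000).round(1),L.mean(0)*1000,P.mean(0))
# clamp ends: bed corners z=.015
P=ray('wrist',[(269,153),(370,153),(276,354),(362,354)],.015,s)
a,t,e=fit(P,[(-.055,.075),(.055,.075),(-.055,-.18),(.055,-.18)]);print(np.degrees(a),t,e)
Q=ray('wrist',[(302,312),(336,312),(302,350),(337,350)],.09,s);c,sn=np.cos(a),np.sin(a);print((Q[:,:2]-t)@np.array([[c,-sn],[sn,c]]))
E
```

```text
[[111.6 -26.  -27.3]
 [111.6  30.6 -27.4]
 [111.6 -27.4  19.2]
 [111.6  32.3  19.2]] [111.61977357   2.36796277  -4.05675141] [0.61337547 0.0885602  0.135     ]
-16.721325495361505 [0.60669958 0.06723095] 0.0024150362232221723
[[-0.01729386 -0.07584382]
 [ 0.01623977 -0.07582022]
 [-0.01781774 -0.1191931 ]
 [ 0.01795616 -0.11916847]]
```

```bash
python3 -m creep '[[0,2,-3,0],[36,0,0,0],[36,0,0,0],[36,0,0,0],[30,0,0,0],[22,0,0,0],[0,0,0,0],[0,0,0,0]]'
python3 -m creep '[[0,0,0,0],[0,0,0,0],[0,0,0,0],[0,0,0,0],[0,0,0,0],[0,0,0,0]]' -1 40
python3 -m creep '[[-1,0,0,0],[-2,0,0,0],[-5,0,0,0],[-15,0,0,0],[-20,0,0,0],[-17,0,0,0],[0,0,0,0],[0,0,0,0]]'
```

```text
time_s: 7.92
position: [0.6119, 0.0878, 0.0851]
tool_rot: [-71.5, 89.8, -178.1]
contact_force: [0.6, 0.1, -0.7]
width: 0.0854
time_s: 8.42
position: [0.6144, 0.0879, 0.0894]
tool_rot: [113.1, 89.8, 6.5]
contact_force: [-1.8, 0.2, 6.7]
width: 0.0578
time_s: 9.08
position: [0.6133, 0.0877, 0.1472]
tool_rot: [109.2, 89.9, 2.7]
contact_force: [0.2, 0.3, -2.3]
width: 0.0576
```

```bash
python3 -m creep '[[0,0,0,-0.06],[0,0,0,-0.121],[0,0,0,-0.121],[0,0,0,-0.121],[0,0,0,-0.121],[0,0,0,-0.121],[0,0,0,-0.121],[0,0,0,-0.121]]'
python3 -m creep '[[0,0,0,-0.121],[0,0,0,-0.121],[0,0,0,-0.121],[0,0,0,-0.121],[0,0,0,-0.121],[0,0,0,-0.06],[0,-11,2,0],[0,0,0,0]]'
python3 -m creep '[[0,0,0,0],[0,0,0,0]]'
python3 - <<'E'
from h import *
s=ctrl.sense();im=ctrl.grab_frame('wrist');i2=ctrl.grab_frame('side')
cv2.imwrite('pics/w4.png',cv2.resize(np.hstack([im[:400,130:530],cv2.resize(i2[180:290,240:350],(400,400),interpolation=2)]),(800,400))[:,:,::-1])
T=T_tool(s);print(T.round(4),s['q'][5],np.degrees(np.arctan2(T[1,1],T[0,1])))
E
```

```text
time_s: 9.75
position: [0.6113, 0.0876, 0.1437]
tool_rot: [-122.1, 89.8, -176.4]
contact_force: [0.2, 0.2, -2.0]
width: 0.0578
time_s: 10.42
position: [0.6103, 0.075, 0.1443]
tool_rot: [-142.5, 89.8, -159.1]
contact_force: [0.1, 0.7, -2.1]
width: 0.0577
time_s: 10.58
position: [0.6112, 0.0762, 0.1457]
tool_rot: [-170.5, 89.9, 172.9]
contact_force: [-0.0, 0.5, -2.2]
width: 0.0576
[[-1.000e-03  2.854e-01  9.584e-01  6.112e-01]
 [ 1.000e-04  9.584e-01 -2.854e-01  7.620e-02]
 [-1.000e+00 -2.000e-04 -9.000e-04  1.457e-01]
 [ 0.000e+00  0.000e+00  0.000e+00  1.000e+00]] -71.3081866799442 73.41823355223083
```

View pics/w4.png

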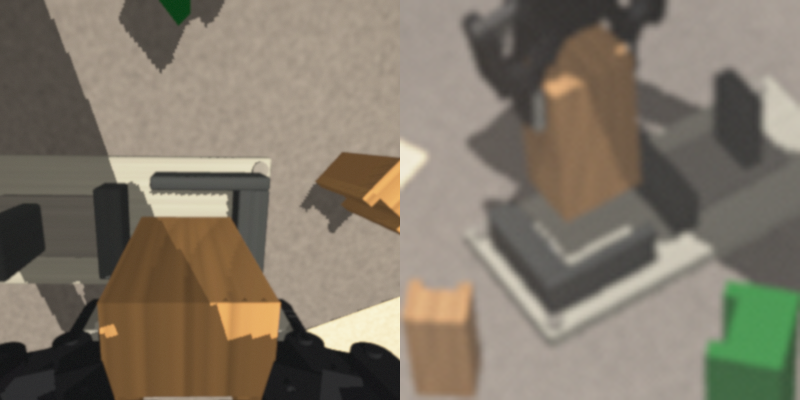

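```bash
python3 - <<'E'
from h import *
s=ctrl.sense();T=T_tool(s)
for n,p,z in (('blockbot',[(270,217),(363,217)],.0735),('blocktop',[(229,302),(410,302)],.192),('jaws50',[(258,186),(362,191)],.05),('backstop top',[(300,190)],.05),('bedcorner 55?',[(400,158)],.015)):
    P=ray('wrist',p,z,s);print(n,((np.c_[P,np.ones(len(P))]@np.linalg.inv(T).T)[:,1:3]*1000).round(1),P.round(4)[:,:2])
E
```

```text
blockbot [[-32.2 -22.9]
 [ 28.3 -23. ]] [[0.5803 0.0521]
 [0.5975 0.1101]]
blocktop [[-29.1 -23.6]
 [ 27.7 -23.7]] [[0.5805 0.0553]
 [0.5967 0.1098]]
jaws50 [[-43.1 -39.6]
 [ 30.1 -36.2]] [[0.5611 0.0465]
 [0.5853 0.1156]]
backstop top [[-13.7 -36.9]] [[0.5722 0.0739]]
bedcorner 55? [[ 63.5 -56.6]] [[0.5752 0.1535]]
```

```bash
python3 -m creep '[[0,-3,0,0],[12,0,0,0],[15,0,0,0],[12,0,0,0],[7,0,0,0],[4,0,0,0],[0,0,0,0],[0,0,0,0]]'
python3 -m creep '[[1,0,0,0],[1,0,0,0],[1,0,0,0],[0,0,0,0]]'
python3 -m creep '[[0.7,0,0,0],[0.7,0,0,0],[0.6,0,0,0],[0,0,0,0]]'
```

```text
time_s: 11.35
position: [0.6108, 0.0737, 0.0963]
tool_rot: [161.7, 90.0, 145.2]
contact_force: [0.6, 1.1, -2.1]
width: 0.0576
time_s: 11.68
position: [0.6108, 0.0737, 0.0935]
tool_rot: [20.6, 90.0, 4.1]
contact_force: [1.6, 0.7, -1.8]
width: 0.0578
time_s: 12.02
position: [0.6106, 0.0737, 0.0911]
tool_rot: [-159.1, 90.0, -175.6]
contact_force: [-0.2, 0.9, -2.6]
width: 0.0579
```

```bash
python3 -m creep '[[0.5,0,0,0],[0.5,0,0,0],[0,0,0,0]]'
python3 -m creep '[[0.5,0,0,0],[0.5,0,0,0],[0,0,0,0]]'
python3 -m creep '[[0.3,0,0,0],[0.3,0,0,0],[0,0,0,0]]'
```

```text
time_s: 12.27
position: [0.6106, 0.0737, 0.0902]
tool_rot: [-161.8, 90.0, -178.3]
contact_force: [0.1, 0.5, -2.5]
width: 0.0578
time_s: 12.52
position: [0.6108, 0.0737, 0.0896]
tool_rot: [14.6, 90.0, -1.9]
contact_force: [0.5, -0.1, -1.2]
width: 0.0572
time_s: 12.77
position: [0.611, 0.0736, 0.0895]
tool_rot: [6.4, 90.0, -10.1]
contact_force: [-1.5, -0.4, 3.3]
width: 0.0576
```

```bash
python3 -m creep '[[0,0,0,0],[0,0,0,0],[0,0,0,0],[0,0,0,0],[-5,0,0,0],[-15,0,0,0],[-35,0,0,0],[-38,0,0,0]]' 1
python3 -m creep '[[-38,0,0,0],[0,-30,0,0],[0,-30,0,0],[0,-30,0,0],[0,-30,1,0],[0,0,0,0],[0,0,0,0]]' 0
python3 - <<'E'
from h import *
s=ctrl.sense();im=ctrl.grab_frame('wrist')
cv2.imwrite('pics/w5.png',im[:,:,::-1])
print(T_tool(s).round(4))
E
```

```text
time_s: 13.43
position: [0.6088, 0.0736, 0.1801]
tool_rot: [-161.9, 89.7, -178.4]
contact_force: [0.6, -0.7, 0.0]
width: 0.0853
time_s: 14.02
position: [0.5774, -0.0428, 0.2202]
tool_rot: [31.1, 90.0, 14.4]
contact_force: [0.4, -0.3, -0.3]
width: 0.0427
[[ 7.000e-04  2.864e-01  9.581e-01  5.774e-01]
 [ 2.000e-04  9.581e-01 -2.864e-01 -4.280e-02]
 [-1.000e+00  4.000e-04  6.000e-04  2.202e-01]
 [ 0.000e+00  0.000e+00  0.000e+00  1.000e+00]]
```

View pics/w5.png

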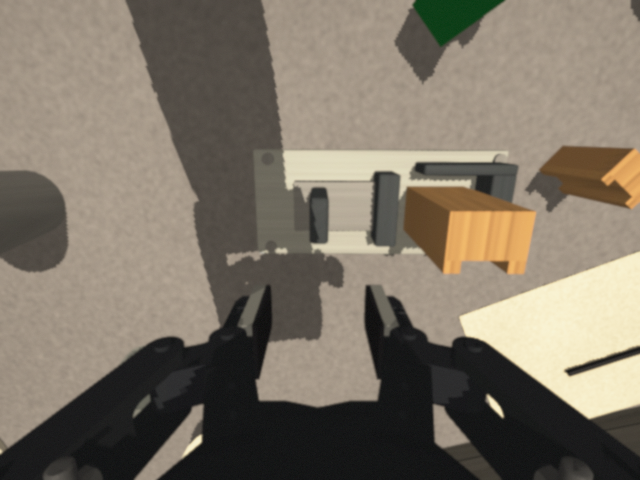

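The block stands at about (405–535, 187–272) with its channel facing the image bottom (the open side). The tab is at (320,214), between the jaws' approach. I'll pinch it next.

```bash
python3 -m creep '[[30,0,0,0],[35,0,0,0],[35,0,0,0],[35,0,0,0],[20,0,0,0],[8,0,0,0],[0,0,0,0],[0,0,0,0]]'
python3 -m creep '[[0,0,0,0],[0,0,0,0],[0,0,0,0],[0,0,0,0],[0,0,0,0]]' -1 40
python3 -m creep '[[0,2,0,0],[0,3,0,0],[0,3,0,0],[0,1,0,0],[0,1,0,0],[0,0,0,0]]'
```

```text
time_s: 14.73
position: [0.5785, -0.0411, 0.0576]
tool_rot: [15.1, 89.9, -1.3]
contact_force: [1.2, 0.4, 0.2]
width: 0.0429
time_s: 15.15
position: [0.5794, -0.0419, 0.0593]
tool_rot: [11.8, 89.8, -4.8]
contact_force: [-0.6, 0.5, 6.8]
width: 0.0156
time_s: 15.65
position: [0.5821, -0.0331, 0.0593]
tool_rot: [-8.3, 89.8, -24.8]
contact_force: [-1.4, -2.3, 7.0]
width: 0.0155
```

```bash
python3 -m creep '[[0,1,0,0],[0,1,0,0],[0,1,0,0],[0,1,0,0],[0,0,0,0]]'
python3 -m creep '[[0,1,0,0],[0,1,0,0],[0,0.7,0,0],[0,0.7,0,0],[0,0,0,0]]'
python3 -m creep '[[0,0.6,0,0],[0,0.6,0,0],[0,0,0,0]]'
```

```text
time_s: 16.07
position: [0.5832, -0.0293, 0.0593]
tool_rot: [-8.7, 89.8, -25.3]
contact_force: [-0.8, -3.2, 7.3]
width: 0.0149
time_s: 16.48
position: [0.5841, -0.0265, 0.0593]
tool_rot: [-18.3, 89.7, -34.8]
contact_force: [-1.9, -4.7, 7.1]
width: 0.0155
time_s: 16.73
position: [0.5844, -0.0254, 0.0593]
tool_rot: [-18.5, 89.7, -35.0]
contact_force: [-2.2, -4.5, 8.0]
width: 0.0153
```

```bash
python3 -m creep '[[0,0.6,0,0],[0,0.6,0,0],[0,0,0,0]]'
python3 -m creep '[[0,0.6,0,0],[0,0.6,0,0],[0,0,0,0]]'
python3 -m creep '[[0,0.4,0,0],[0,0.4,0,0],[0,0,0,0]]'
```

```text
time_s: 16.98
position: [0.5848, -0.0243, 0.0594]
tool_rot: [-18.7, 89.7, -35.2]
contact_force: [-2.2, -4.1, 7.4]
width: 0.0155
time_s: 17.23
position: [0.5851, -0.0231, 0.0593]
tool_rot: [-18.2, 89.7, -34.8]
contact_force: [-1.7, -5.4, 6.7]
width: 0.0156
time_s: 17.48
position: [0.5853, -0.0223, 0.0593]
tool_rot: [-18.5, 89.7, -35.1]
contact_force: [-2.1, -4.3, 6.4]
width: 0.0152
```

```bash
python3 -m creep '[[0,0.4,0,0],[0,0.3,0,0],[0,0,0,0]]'
python3 -m creep '[[0,0.3,0,0],[0,0.2,0,0],[0,0,0,0]]'
```

```text
time_s: 17.73
position: [0.5856, -0.0217, 0.0594]
tool_rot: [-18.6, 89.7, -35.1]
contact_force: [-1.9, -4.7, 6.3]
width: 0.0152
time_s: 17.98
position: [0.5857, -0.0212, 0.0594]
tool_rot: [-18.6, 89.7, -35.2]
contact_force: [-1.4, -5.5, 6.2]
width: 0.0154
```

```bash
python3 -m creep '[[0,0.3,0,0],[0,0.2,0,0],[0,0,0,0]]'
python3 -m creep '[[0,0.2,0,0],[0,0.2,0,0],[0,0,0,0]]'
python3 - <<'E'
from h import *
s=ctrl.sense();im=ctrl.grab_frame('wrist');i2=ctrl.grab_frame('top')
cv2.imwrite('pics/w6.png',np.vstack([im[120:420,240:640],cv2.resize(i2[190:265,255:355],(400,300),interpolation=2)])[:,:,::-1])
E
```

```text
time_s: 18.23
position: [0.5859, -0.0208, 0.0593]
tool_rot: [-18.5, 89.7, -35.0]
contact_force: [-1.9, -4.7, 7.2]
width: 0.0154
time_s: 18.48
position: [0.586, -0.0204, 0.0594]
tool_rot: [-18.4, 89.7, -34.9]
contact_force: [-1.0, -4.6, 5.9]
width: 0.0155
```

View pics/w6.png

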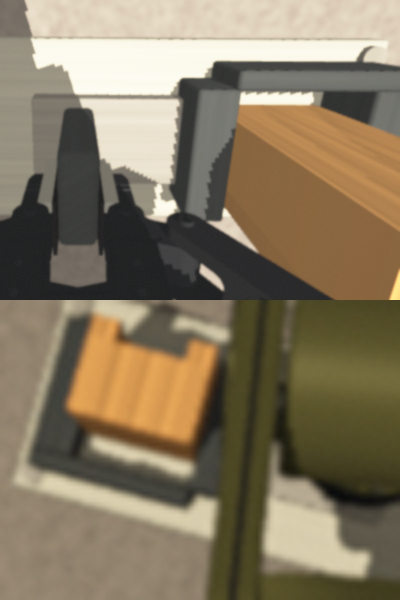

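```bash
python3 -m creep '[[0,0.3,0,0],[0,0.2,0,0],[0,0,0,0]]'
python3 -m creep '[[0,0.2,0,0],[0,0.2,0,0],[0,0,0,0]]'
```

```text
time_s: 18.83
position: [0.5861, -0.0199, 0.0594]
tool_rot: [-18.5, 89.7, -35.1]
contact_force: [-1.3, -5.2, 6.8]
width: 0.0153
time_s: 19.08
position: [0.5862, -0.0195, 0.0593]
tool_rot: [-18.2, 89.7, -34.7]
contact_force: [-1.4, -6.2, 7.2]
width: 0.0154
```

```bash
python3 -m creep '[[0,0.2,0,0],[0,0.2,0,0],[0,0,0,0]]'
python3 -m creep '[[0,0.2,0,0],[0,0,0,0]]'
python3 -m creep '[[0,0.2,0,0],[0,0,0,0]]'
python3 -m creep '[[0,0.2,0,0],[0,0,0,0]]'
```

```text
time_s: 19.33
position: [0.5864, -0.0191, 0.0594]
tool_rot: [-17.8, 89.7, -34.3]
contact_force: [-1.0, -4.9, 6.5]
width: 0.0154
time_s: 19.5
position: [0.5864, -0.0189, 0.0593]
tool_rot: [-18.5, 89.7, -35.0]
contact_force: [-0.7, -4.7, 6.1]
width: 0.0153
time_s: 19.67
position: [0.5865, -0.0188, 0.0593]
tool_rot: [-18.6, 89.7, -35.1]
contact_force: [-1.8, -5.7, 7.2]
width: 0.0153
time_s: 19.83
position: [0.5865, -0.0185, 0.0593]
tool_rot: [-18.4, 89.7, -35.0]
contact_force: [-1.3, -5.2, 6.8]
width: 0.0156
```

```bash
python3 -m creep '[[0,0.2,0,0],[0,0.2,0,0],[0,0,0,0]]'
python3 -m creep '[[0,0.2,0,0],[0,0.2,0,0],[0,0,0,0]]'
python3 -m creep '[[0,0.2,0,0],[0,0.2,0,0],[0,0,0,0]]'
python3 - <<'E'
from h import *
s=ctrl.sense();im=ctrl.grab_frame('wrist');print(T_tool(s).round(4))
cv2.imwrite('pics/w7.png',cv2.resize(im[140:260,400:640],(800,400),interpolation=2)[:,:,::-1])
E
```

```text
time_s: 20.08
position: [0.5866, -0.0182, 0.0594]
tool_rot: [-18.4, 89.7, -35.0]
contact_force: [-1.8, -5.7, 7.7]
width: 0.0153
time_s: 20.33
position: [0.5867, -0.0181, 0.0593]
tool_rot: [-25.4, 89.7, -42.0]
contact_force: [-2.9, -5.8, 6.9]
width: 0.0153
time_s: 20.58
position: [0.5867, -0.0181, 0.0593]
tool_rot: [-34.0, 89.7, -50.5]
contact_force: [-3.2, -7.5, 7.7]
width: 0.0156
[[ 0.0031  0.2846  0.9586  0.5867]
 [-0.0038  0.9587 -0.2846 -0.0181]
 [-1.     -0.0028  0.0041  0.0593]
 [ 0.      0.      0.      1.    ]]
```

View pics/w7.png

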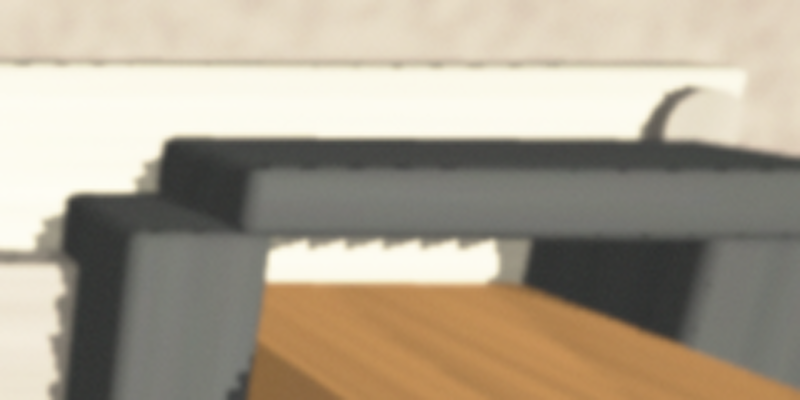

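TCP has stalled at y −0.0181 and the force is rising, and the picture shows the block spanning jaw to fixed jaw. One last light press, then release.

```bash
python3 -m creep '[[0,0.3,0,0],[0,0.3,0,0],[0,0,0,0],[0,0,0,0]]'
python3 -m creep '[[0,0,0,0],[0,0,0,0],[0,0,0,0],[0,0,0,0]]' -0.2
python3 -m creep '[[-5,0,0,0],[-20,0,0,0],[-35,0,0,0],[-35,0,0,0],[-35,0,0,0],[-35,0,0,0],[0,0,0,0],[0,0,0,0]]'
python3 -m creep '[[0,-30,0,0],[0,-30,0,0],[0,-30,0,0],[0,-30,0,0],[0,-30,0,0],[0,-30,0,0],[0,0,0,0],[0,0,0,0]]'
python3 - <<'E'
from h import *
s=ctrl.sense();im=ctrl.grab_frame('wrist');i2=ctrl.grab_frame('top');print(T_tool(s).round(4),s['time_s'])
cv2.imwrite('pics/t8.png',i2[:,:,::-1]);cv2.imwrite('pics/w8.png',im[:,:,::-1])
cv2.imwrite('pics/c8.png',cv2.resize(i2[185:265,255:385],(780,480),interpolation=2)[:,:,::-1])
d=cv2.absdiff(i2[:,:,::-1],cv2.imread('pics/top0.png')).max(2)
for n,(x,y) in dict(ga=(149,303),gb=(493,150),sh=(520,272),co=(145,223)).items(): print(n,d[y-20:y+20,x-20:x+20].mean(),d[y-20:y+20,x-20:x+20].max())
E
```

```text
time_s: 20.97
position: [0.5867, -0.0181, 0.0594]
tool_rot: [-43.5, 89.7, -60.0]
contact_force: [-3.5, -10.0, 7.9]
width: 0.0152
time_s: 21.3
position: [0.5853, -0.0149, 0.0566]
tool_rot: [144.3, 90.0, 127.8]
contact_force: [-0.7, 0.9, 0.1]
width: 0.0342
time_s: 21.97
position: [0.5871, -0.0151, 0.2256]
tool_rot: [10.8, 89.6, -5.7]
contact_force: [-0.4, -0.2, 0.5]
width: 0.0344
time_s: 22.63
position: [0.5331, -0.1884, 0.2197]
tool_rot: [165.8, 89.8, 149.1]
contact_force: [0.3, 1.1, 0.6]
width: 0.0341
[[-3.000e-03  2.864e-01  9.581e-01  5.331e-01]
 [ 1.800e-03  9.581e-01 -2.864e-01 -1.884e-01]
 [-1.000e+00  9.000e-04 -3.400e-03  2.197e-01]
 [ 0.000e+00  0.000e+00  0.000e+00  1.000e+00]] 22.6333
ga 16.06125 21
gb 15.118125 20
sh 32.749375 107
co 16.985 20
```

View pics/c8.png

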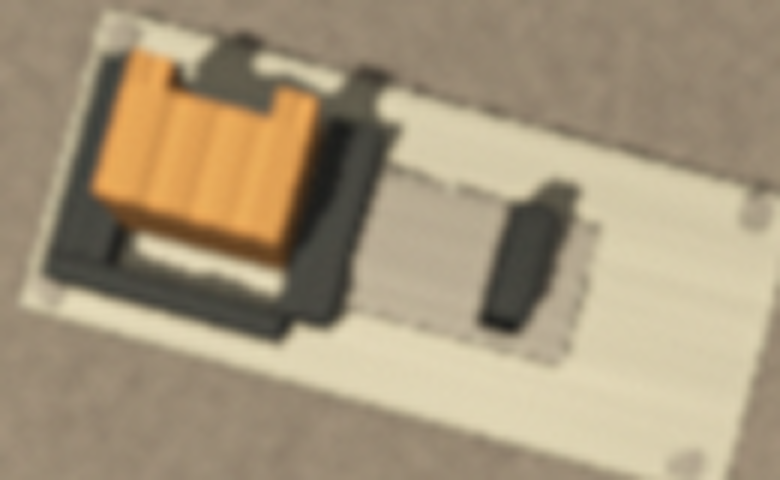

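```bash
python3 - <<'E'
from h import *
f=lambda p:np.array(p)/6+[255,185]-0.4
a,t,e=fit(ray('top',f([(103,10),(22,305),(780,187),(722,480)]),.015),[(.055,.075),(-.055,.075),(.055,-.18),(-.055,-.18)]);print(np.degrees(a),t,e)
b,u,e=fit(ray('top',f([(137,50),(95,188),(318,95),(285,248)]),.135),[(.023,.029),(-.023,.029),(.023,-.029),(-.023,-.029)]);print(np.degrees(b),u,e)
Rm=np.array([[np.cos(a),-np.sin(a)],[np.sin(a),np.cos(a)]]);print(Rm.T@(u-t))
E
python3 -m creep '[[0,0,0,0],[0,0,0,0],[0,0,0,0],[0,0,0,0]]'
python3 - <<'E'
import cv2,numpy as np
a=cv2.imread('pics/top0.png')[220:310,460:560];b=cv2.imread('pics/t8.png')[220:310,460:560]
w=cv2.imread('pics/w8.png')
cv2.imwrite('pics/f.png',np.hstack([cv2.resize(np.vstack([a,b]),(267,480)),w[:,:520]]))
E
```

```text
-15.53717751766373 [0.60891129 0.07147074] 0.006093787322612523
-16.534884611954553 [0.61522602 0.08260404] 0.0017352739805162054
[0.00310176 0.01241794]
time_s: 23.07
position: [0.5346, -0.1871, 0.2217]
tool_rot: [117.5, 90.0, 101.1]
contact_force: [-0.2, 0.5, 0.4]
width: 0.0337
```

View pics/f.png

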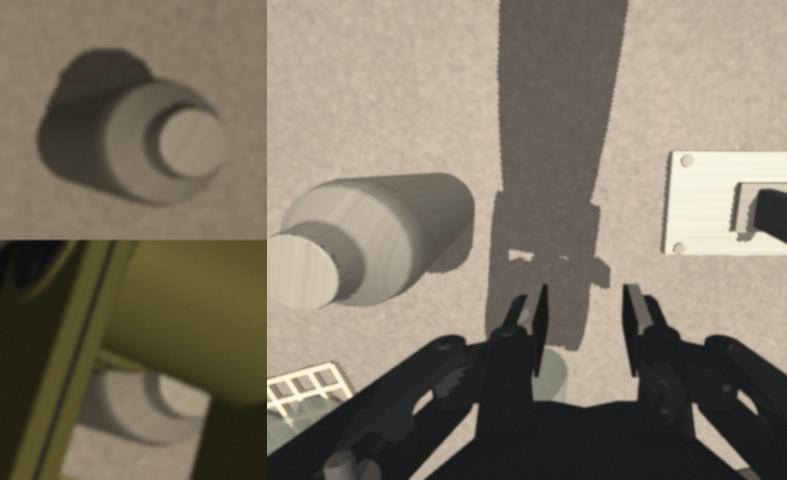

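```bash
python3 -c "
from cell import ctrl
print(ctrl.hand_in())"
```

```text
the job is handed in; nothing more can be done
None
```

The block now stands back in the clamp with its card channel facing the open side, and the jaw is shut on it. I handed the job in at about 23 s; it reports no verdict.

I pinched the tab and pulled the jaw open about 34 mm. I then lifted the block about 58 mm, turned it 90° and set it down until the wrist force rose about 5 N. I closed the jaw in sub-millimetre steps until the tool stalled, with at most about 10 N sideways at the wrist, then let go and backed away.

**Last checks that agreed:**
- **Block angle:** it measures −16.5°, against −16.5 to −16.8° for the clamp, with the channel out.
- **Block position:** its centre is at clamp x of about 4 mm and y of about 15 mm, using the earlier clamp fit.
- **Bystanders:** both glasses and the coasters look unchanged in the top view. The shaker, partly hidden by the arm there, stands upright in the wrist view.

**Checks that disagreed:**
- **Clamp fit:** the final one in the top crop was poor. It had a 6 mm residual because the corners were cut off, and it put the block at y = 12.4 mm, so I used the earlier fit instead.
- **Jaw value:** adding up the tool's travel gave about 15 mm, and reading the sled in the picture gave about 16 mm. A 58 mm block touching both jaws means 18 mm. I relied on the tool stalling as proof of contact and did not measure the gap directly.

I viewed 12 pictures, two past the budget of 10.

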